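Lock a circuit board in its clamp with the tapered wedge

TASK

Take the tapered wedge with the plain block head out of its stand, set it point down in the slot of the board clamp beside the sliding jaw, let go, and press or tap its head down until it locks and the circuit board is held tight. Be gentle: the board is brittle, so go by feel, push with about 15 newtons and stop, never bang it down. Leave the wedge standing in the slot, and do not disturb the other things on the bench.

Things in the scene. Friction and masses are not known exactly. Their poses are not given: they have to be found in the camera images.
- wedge: loose aluminium wedge, about 120 g, hanging upright by its head in one of the two slots of a stand. Blade 28 mm wide (x), 66 mm long, one face upright (y = -2.5 mm), the other (+y side) sloping 10 degrees: 5 mm thick at the point, 14 mm at the top; above it the block head, z = 66 to 100 mm. Origin: middle of the blade's point, its lowest edge; z up
- wedge_head (a point): middle of the flat top of the wedge's plain block head, 40 mm (wedge x) by 18 mm (wedge y), 34 mm tall: grip it from above, and once it stands in the slot and is let go, press down here. (Pressed while gripped it may stand off the end stop and come loose when released.) It lies 100 mm above the wedge's origin and 6.5 mm to its +y
- stand: fixed sheet-metal stand, top plate 80 (x) by 130 mm (y), 72 mm above the bench, with two slots 60 mm apart along y; in one hangs the wedge, in the other the spacer (which is which varies). Things hang with the stand's yaw and lift straight out; raise them 75 mm to clear it. Origin: centre of its underside
- spacer: a bystander: a straight spacer bar of the same metal and length as the wedge, told by its round knob head, in the stand's other slot; leave it
- clamp: the fixed board clamp, base plate 140 (x) by 250 mm (y). Origin: centre of its underside, z up. Along its y from - to +: an end stop bolted on with its face at y = -75 mm (set up to 2 mm either way from job to job, not measured), the slot, the sliding jaw, the board on two bars, a rail with a springy pad
- slot (a point): middle of the slot's flared mouth, on top, 74 mm above the bench; axes as the clamp's. 70 mm long (x). -y wall: upright end stop; +y wall: the jaw's back, sloping 10 degrees, so that the wedge with its yaw equal to the clamp's fits it. Below the 6 mm deep flare it is 7 to 12 mm wide at the start; lowered with its origin right under this point, the wedge's point goes in freely
- jaw: grey sliding jaw between slot and board; slides along the clamp's y with 1 N of friction, starts about 1.6 mm slack. Its origin coincides with the clamp's when board, jaw and pad just touch. The wedge begins to tighten with its point some 27 to 50 mm below the mouth (it must be felt) and locks there by friction; its head then still stands clear of the clamp
- pad_face (a point): middle of the face of the rubber pad on the rail, against which the board is squeezed; it yields about 1 mm per 15 N. About 1.5 N of downward push on the wedge's head makes 1 N of squeeze, more or less with friction, and most of it stays when the push ends
- board: the circuit board, dark green, 110 (x) by 90 (y) by 4 mm, 120 g, lying flat on the bars with about 1.5 mm of slack, underside 34 mm above the bench. Origin: centre of its underside. Held tight means that the jaw squeezes it with more than 5 N; it cracks above 20 N
- spool: a bystander: steel solder spool 36 mm across, 25 mm tall, between clamp and stand
- jar: a bystander: amber jar 44 mm across, 45 mm tall, beyond the clamp
- heatsink: a bystander: black finned heat sink 50 by 50 by 23 mm, beyond the stand
- shield: a bystander: small open aluminium shield can 45 by 35 by 12 mm, left of the clamp
- driver: a bystander: black screwdriver 170 mm long, lying left of the clamp
- tweezers: a bystander: steel tweezers 110 mm long, lying near the robot's base
- battery: a bystander: flat black battery 70 by 45 by 6 mm, right of the stand
Things that resemble listed ones, but are neither listed nor needed, are in the scene too. Leave any blue or pink look-alike of the wedge alone.

How it is judged:
By the outcome, as a careful person would: the job done as asked, in the order asked, and still so for the second after the job is handed in, with the robot touching nothing.
It also fails if it takes over 46 s, if anything falls off the work surface, if the arm or the gripper's body presses on something with over 40 N, if the wrist force passes 120 N, or if a joint passes its speed limit or range.

ROBOT

A 6-joint arm with a two-finger parallel gripper is mounted at the origin on the work surface. World frame = base frame: x ahead of the robot, y to its left, z up, the work surface at z = 0. Lengths are in m, angles in degrees, forces in N, time in s.
With the tool pointing down it reaches from about 0.3 to 0.75 m from the base axis. Payload 8.5 kg.
Tool frame: the origin (TCP) lies between the finger pads; the fingertips stand env.finger_overhang ahead of it and the grasp point (between the pads) lies 2 mm behind it (env.finger_overhang is the distance from the TCP to the fingertips, in m); z points along the fingers, y is the line along which they close (so a half turn about z gives the same grasp; the last joint's range is limited). The gripper opens to 85 mm and grips with 20 to 120 N. Pads are 22 mm wide; open, the fingers measure 114 mm over their backs; the gripper's body (76 mm by 85 mm) begins 54 mm behind the grasp point. The pads swing forward as they close: fully open they stand 13 mm farther back than shut.
Start: joints at [-83.153, 21.807, 74.336, -0, 83.858, -12.336], TCP at [0.181, -0.519, 0.248] pointing down, gripper open.
Joint ranges: [-178.18, 178.18], [-50.72, 133.34], [12.68, 142.11], [-81.47, 261.47], [9.98, 163.14], [-165.26, 165.26]. Speed limits (degrees/s): [136.94, 136.94, 180, 180, 180, 180].

INTERFACE

Orientations are given as a 3x3 rotation matrix whose columns are the frame's x, y, z axes.
In Python, from rig import env gives the robot as it stands. The module is installed in compiled form; this text tells all that it offers.
- The arm moves only by the tool jog_arm, never from a script. Its arguments are lists of equal length, an entry for each row: "hand": the finger opening in m, from 0 to 0.0854; "travel": the shift along the world's x, y, z in m, a list of three; "yaw": the turn about the world's z in rad. A call has exactly 5 rows; each row shifts and turns the commanded pose from where the row before left it; what a row does not reach is not made up. A row lasts 1/8 s, in which the tool goes at most 62.5 mm and 10.7 degrees, less where a joint would pass 70% of its speed; a pose out of reach is approached as far as the arm can. A call is refused whole if a number of a shift passes 0.0625 or a number of a turn 0.188, either way. A call with a gripper value outside its range is refused whole. The fingers move at their own pace and stop on an object; "grip_force" is the grip in N (left out, the last holds). Time passes only in rows, so rows that do not move let the fingers close, or fill a call up. It gives the time, the measured TCP pose, the force, the opening and the grip force at its end, in the units of the state.
- env.observe(): the state, without advancing time (a new reading comes with each control period).
- env.get_image(name): name is "scene" or "side" or "wrist"; returns the picture (384x512x3 uint8, red, green, blue); there is no depth.
- env.calibration(name): a dict with "fx", "fy", "cx", "cy" (pixels), "position" and "rotation" of the camera in the world; the wrist camera has in their place "hand_eye" (4x4, takes a point from camera to tool coordinates, whose origin is the TCP and whose axes are the flange's). Camera axes: x right, y down, z forward; pixel columns grow to the right and rows downward; lengths in m; the calibration is good to about 2 mm. A picture is of the moment at which its call begins: read the wrist's pose just before it. calibration takes no time and is no camera call.
- env.close_job(): hands the job in; it is judged then, once.
The state is a dict: "time_s": time; "q": joint angles; "qvel": joint speeds; "joint_efforts": joint torques, N m; "position": TCP position; "tool_rot": TCP orientation; "ft_force": force on the tool from outside, world axes, zero at the start; "wrist_torque": the same for the moment, N m; "grip_width": finger opening in m; "gripper_force": force on a finger pad.
Only numpy, scipy, OpenCV 4.12 (cv2) and the standard library are available. Lean on these libraries where they do the work, as an engineer would, in place of code of your own. Each camera call takes 0.05 s, during which the arm holds its last target. There are 200 camera calls.

## Working session

There is one attempt and no reset: what is moved stays moved. The work goes in short steps, Python scripts to look and compute and a tool call to move; the robot and the scene stay as the last step left them, time stands still between calls to the robot, and variables do not carry over. Pictures are saved under pics/ and viewed, at most 10 in all, crops included, and the job is handed in when it is done.

Besides the shell and the picture viewer there is one more tool, called after "Call:" in YAML: its name, and indented under it one key for each argument. jog_arm: Moves the arm, as the interface text tells. Its arguments: {"type":"object","properties":{"hand":{"type":"array"},"travel":{"type":"array"},"yaw":{"type":"array"},"grip_force":{"type":"number"}},"required":["hand","travel","yaw"]}

```bash
mkdir -p pics
cat > h.py <<'E'
import numpy as np, cv2
from rig import env
def shot(n,f):
    s=env.observe(); im=env.get_image(n); cv2.imwrite(f'pics/{f}.png',im[:,:,::-1]); return s,im
def cam(n,s=None):
    c=env.calibration(n); K=np.array([[c['fx'],0,c['cx']],[0,c['fy'],c['cy']],[0,0,1.]])
    if 'hand_eye' in c:
        T=np.eye(4);T[:3,:3]=np.array(s['tool_rot']);T[:3,3]=s['position'];T=T@np.array(c['hand_eye']);return K,T[:3,:3],T[:3,3]
    return K,np.array(c['rotation']),np.array(c['position'])
def ray(C,uv,z):
    K,R,p=C; d=R@np.linalg.inv(K)@np.array([uv[0],uv[1],1.]); return p+d*(z-p[2])/d[2]
def proj(C,X):
    K,R,p=C; x=K@R.T@(np.array(X)-p); return x[:2]/x[2]
def tri(C1,u1,C2,u2):
    A=[];b=[]
    for C,u in((C1,u1),(C2,u2)):
        K,R,p=C;d=R@np.linalg.inv(K)@np.array([u[0],u[1],1.]);d/=np.linalg.norm(d);M=np.eye(3)-np.outer(d,d);A.append(M);b.append(M@p)
    return np.linalg.lstsq(np.vstack(A),np.hstack(b),rcond=None)[0]
E
python3 - <<'E'
from h import *
ims=[shot(n,n+'0')[1] for n in('scene','side')]
print(env.finger_overhang,env.observe()['time_s'],env.observe()['tool_rot'])
for n in('scene','side','wrist'):
    print(n,env.calibration(n))
E
```

```text
0.017 0.1 [[ 9.44481315e-01  3.28565116e-01 -1.02454101e-04]
 [ 3.28564973e-01 -9.44480506e-01  1.27775047e-03]
 [ 3.23058331e-04 -1.24047428e-03 -9.99999178e-01]]
scene {'fx': 404.9949171855391, 'fy': 404.9949171855391, 'cx': 250.21202113094026, 'cy': 190.10758472667263, 'position': array([ 1.07216377, -0.26528263,  0.95442081]), 'rotation': array([[ 0.33520233,  0.76675444, -0.54747331],
       [ 0.94205964, -0.26490033,  0.20579466],
       [ 0.01276811, -0.58473536, -0.81112362]])}
side {'fx': 426.8890876283062, 'fy': 426.8890876283062, 'cx': 255.66326543363795, 'cy': 193.0075834932434, 'position': array([ 0.3288734 , -0.86211301,  1.03316733]), 'rotation': array([[ 0.98030618, -0.15752303,  0.11910621],
       [-0.19685427, -0.73133666,  0.65298934],
       [-0.01575412, -0.66357605, -0.74794293]])}
wrist {'fx': 283.9764631359161, 'fy': 283.9764631359161, 'cx': 255.2352966758046, 'cy': 193.73970274313086, 'hand_eye': array([[-2.69853396e-04, -9.63683842e-01, -2.67045651e-01,
         6.73935155e-02],
       [ 9.99999788e-01, -4.18227281e-04,  4.98736955e-04,
        -2.23019203e-04],
       [-5.92310521e-04, -2.67045460e-01,  9.63683751e-01,
        -1.26261384e-01],
       [ 0.00000000e+00,  0.00000000e+00,  0.00000000e+00,
         1.00000000e+00]])}
```

View pics/scene0.png

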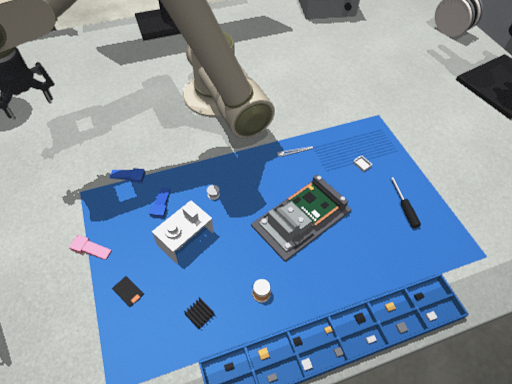

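View pics/side0.png

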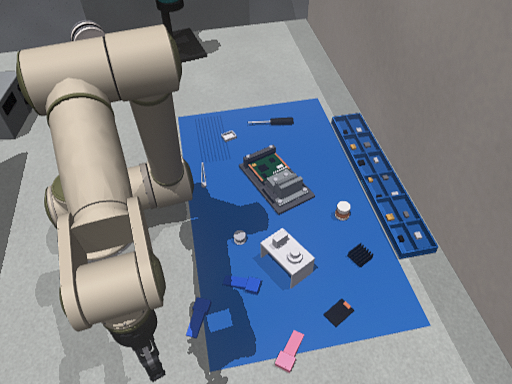

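The scene view shows the stand at about (183,230), with the block head at (191,213) and the round knob at (173,230). The clamp is at (300,217). In the side view the block head is at (280,240), the knob at (295,256) and the clamp at (278,180).

Run:
```python
from h import *
A=cam('scene');B=cam('side')
for n,u,v,z in(('wedge',(191,211),(280,238),.1),('knob',(173,229),(295,254),.1),('clamp',(301,217),(277,180),.03),('jawregion',(291,217),(285,183),.07)):
    print(n,ray(A,u,z).round(3),ray(B,v,z).round(3),tri(A,u,B,v).round(3))
```

```text
wedge [ 0.508 -0.21   0.1  ] [ 0.509 -0.219  0.1  ] [ 0.508 -0.213  0.097]
knob [ 0.544 -0.265  0.1  ] [ 0.536 -0.276  0.1  ] [ 0.537 -0.266  0.087]
clamp [0.577 0.069 0.03 ] [0.567 0.054 0.03 ] [0.57  0.072 0.013]
jawregion [0.59 0.03 0.07] [0.579 0.    0.07 ] [0.582 0.031 0.045]
```

Call:
jog_arm:
  hand: [0.05,0.05,0.05,0.05,0.05]
  travel:
    - [0.04,0.034,0.012]
    - [0.04,0.034,0.012]
    - [0.04,0.034,0.01]
    - [0.04,0.034,0.01]
    - [0.04,0.034,0.008]
  yaw: [0.04,0.04,0.04,0.04,0.03]

```text
time_s: 0.72
position: [0.3818, -0.3481, 0.3005]
tool_rot: [[0.865, 0.502, -0.0], [0.502, -0.865, 0.0], [0.0, -0.0, -1.0]]
ft_force: [0.3, -1.2, -0.9]
grip_width: 0.0499
gripper_force: 0.0
```

Call:
jog_arm:
  hand: [0.05,0.05,0.05,0.05,0.05]
  travel:
    - [0.04,0.034,0]
    - [0.04,0.034,0]
    - [0.04,0.034,0]
    - [0.02,0.012,0]
    - [0,0,0]
  yaw: [0,0,0,0,0]

```text
time_s: 1.35
position: [0.5215, -0.2345, 0.2996]
tool_rot: [[0.864, 0.503, -0.001], [0.503, -0.864, 0.001], [-0.0, -0.001, -1.0]]
ft_force: [-0.4, 0.9, -0.7]
grip_width: 0.0499
gripper_force: 0.0
```

Run:
```python
from h import *
s,im=shot('wrist','w1'); np.save('s1.npy',s,allow_pickle=True)
print(s['time_s'],s['position'],s['tool_rot'],s['grip_width'],s['ft_force'])
```

```text
1.35 [ 0.52146599 -0.23445193  0.29962794] [[ 8.64208066e-01  5.03133699e-01 -9.48494765e-04]
 [ 5.03134368e-01 -8.64207927e-01  6.83181172e-04]
 [-4.75965225e-04 -1.06763099e-03 -9.99999317e-01]] 0.04992470801529753 [-0.36124043  0.90534735 -0.69766833]
```

View pics/w1.png

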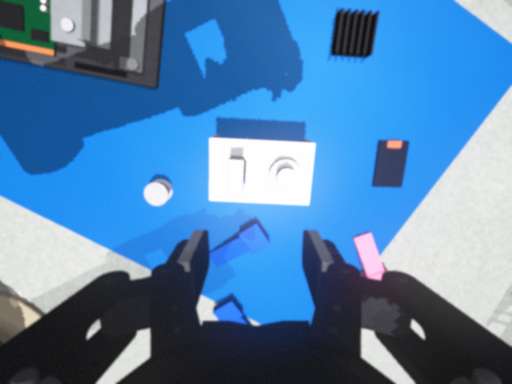

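The stand's white top is at (208..316, 137..206), with the block head at (237,172) on the left and the knob at (284,172). The clamp is at the upper left, the spool at (158,191). I'll zoom in with the contrast stretched.

Run:
```python
from h import *
a=cv2.imread('pics/w1.png')[125:215,195:330]; print(a[5:80:8,20:60:5].min(2))
f=np.clip((a.min(2).astype(float)-90)/165,0,1)**3*255
w=cv2.resize(f.astype(np.uint8),None,fx=5.5,fy=5.5,interpolation=cv2.INTER_CUBIC); cv2.imwrite('pics/w1c.png',w)
```

```text
[[ 55  44  48  49  51  54  55  54]
 [245 233 219 195 179 157 136 112]
 [254 254 254 248 251 248 254 254]
 [254 254 254 218 191 196 254 254]
 [254 254 254 254 254 254 182 254]
 [254 254 254 254 254 254 188 254]
 [254 254 253 254 254 254 218 254]
 [254 254 253 254 254 254 254 254]
 [254 254 254 253 253 254 254 254]
 [112 128 145 158 176 202 225 231]]
```

View pics/w1c.png

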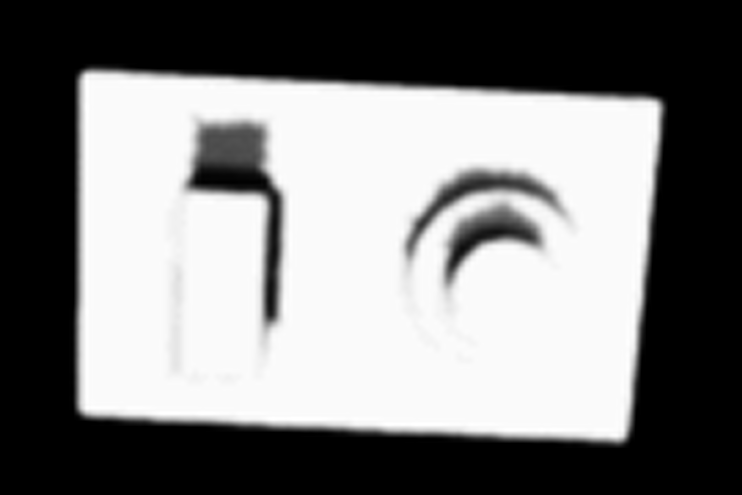

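Run:
```python
from h import *
s=np.load('s1.npy',allow_pickle=True).item(); C=cam('wrist',s)
f=lambda x,y:(x/5.5+195-.4,y/5.5+125-.4)
P=[ray(C,f(*c),.072) for c in((80,71),(662,100),(627,441),(80,414))]
for i in range(4): d=P[(i+1)%4]-P[i]; print(P[i].round(4),'side',np.linalg.norm(d).round(4),np.degrees(np.arctan2(d[1],d[0])).round(1))
c=np.mean(P,0);print('stand',c)
H=[ray(C,f(*q),.106) for q in((188,190),(268,194),(264,382),(180,378))]
for i in range(4): d=H[(i+1)%4]-H[i]; print(H[i].round(4),'side',np.linalg.norm(d).round(4),np.degrees(np.arctan2(d[1],d[0])).round(1))
h=np.mean(H,0);print('head',h,'from stand',np.linalg.norm(h-c),'knob', ray(C,f(500,300),.106))
R=np.array(s['tool_rot']);print('in tool frame',R.T@(h-c))
```

```text
[ 0.5281 -0.1649  0.072 ] side 0.1302 -62.6
[ 0.588  -0.2805  0.072 ] side 0.0802 -152.5
[ 0.5168 -0.3175  0.072 ] side 0.1299 117.2
[ 0.4574 -0.202   0.072 ] side 0.0799 27.7
stand [ 0.52259021 -0.24120896  0.072     ]
[ 0.5229 -0.1987  0.106 ] side 0.0165 -62.7
[ 0.5305 -0.2133  0.106 ] side 0.0402 -151.7
[ 0.4951 -0.2324  0.106 ] side 0.0179 117.4
[ 0.4869 -0.2165  0.106 ] side 0.0402 26.3
head [ 0.50885118 -0.21519701  0.106     ] from stand 0.044959788747764524 knob [ 0.53551202 -0.2663063   0.106     ]
in tool frame [ 0.00119795 -0.0294286  -0.03396917]
```

Call:
jog_arm:
  hand: [0.034,0.034,0.034,0.034,0.034]
  travel:
    - [-0.0125,0.0195,-0.03]
    - [0,0,-0.05]
    - [0,0,-0.05]
    - [0,0,-0.03]
    - [0,0,0]
  yaw: [-0.048,0,0,0,0]

```text
time_s: 2.02
position: [0.5067, -0.2163, 0.1388]
tool_rot: [[0.889, 0.458, -0.004], [0.458, -0.889, 0.002], [-0.002, -0.004, -1.0]]
ft_force: [0.4, -0.0, 1.4]
grip_width: 0.0341
gripper_force: 0.0
```

Run:
```python
from h import *
s,im=shot('wrist','w2'); np.save('s2.npy',s,allow_pickle=True)
print(s['position'],np.array(s['tool_rot'])[:2,0],s['grip_width'])
im2=env.get_image('scene');cv2.imwrite('pics/sc2.png',im2[:,:,::-1])
a=cv2.imread('pics/w2.png');b=cv2.resize(cv2.imread('pics/sc2.png')[150:280,120:360],(720,390))
cv2.imwrite('pics/w2c.png',np.hstack([cv2.resize(a,(400,300)),cv2.resize(b,(400,300))]))
```

```text
[ 0.50669988 -0.21626121  0.13883776] [0.88910234 0.45770305] 0.03407841504784805
```

View pics/w2c.png

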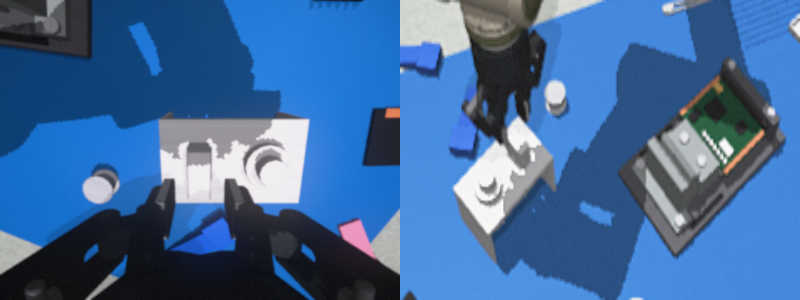

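The left half shows the fingers straddling the block head, centred on x≈200. The right half shows the clamp with its end stop at the lower left and the board at the upper right. Next I'll descend and grip.

Call:
jog_arm:
  hand: [0.034,0.034,0.034,0.034,0.017]
  travel:
    - [0.002,0.001,-0.02]
    - [0,0,-0.015]
    - [0,0,-0.01]
    - [0,0,0]
    - [0,0,0]
  yaw: [0,0,0,0,0]
  grip_force: 40

```text
time_s: 2.75
position: [0.5104, -0.2151, 0.0959]
tool_rot: [[0.888, 0.459, 0.001], [0.459, -0.888, -0.0], [0.0, 0.001, -1.0]]
ft_force: [-1.2, 2.4, 0.5]
grip_width: 0.0176
gripper_force: 7.3
```

Call:
jog_arm:
  hand: [0.005,0.005,0.005,0.005,0.005]
  travel:
    - [0,0,0]
    - [0,0,0]
    - [0,0,0]
    - [0,0,0]
    - [0,0,0]
  yaw: [0,0,0,0,0]

```text
time_s: 3.38
position: [0.5105, -0.2152, 0.096]
tool_rot: [[0.888, 0.459, 0.001], [0.459, -0.888, -0.001], [0.001, 0.001, -1.0]]
ft_force: [-0.7, -0.3, 5.8]
grip_width: 0.0171
gripper_force: 40.1
```

Call:
jog_arm:
  hand: [0.005,0.005,0.005,0.005,0.005]
  travel:
    - [0,0,0.015]
    - [0,0,0.03]
    - [0,0,0.04]
    - [0,0,0.03]
    - [0,0,0]
  yaw: [0,0,0,0,0]

```text
time_s: 4.0
position: [0.5107, -0.2152, 0.2127]
tool_rot: [[0.888, 0.459, 0.004], [0.459, -0.888, -0.003], [0.002, 0.004, -1.0]]
ft_force: [0.5, 0.4, -1.9]
grip_width: 0.0171
gripper_force: 39.4
```

Run:
```python
from h import *
o=[]
s=env.observe();print(s['position'],s['ft_force'],s['grip_width'])
for n in('scene','side','wrist'):
    s,im=shot(n,n+'3'); C=cam(n,s)
    if n=='wrist': c=cv2.resize(im,(260,300))
    else:
        u,v=proj(C,s['position']-np.array([0,0,.05])).astype(int);print(n,u,v); c=cv2.resize(im[v-30:v+30,u-26:u+26],(260,300),interpolation=cv2.INTER_CUBIC)
    o.append(c)
np.save('s3.npy',s,allow_pickle=True)
cv2.imwrite('pics/m3.png',np.hstack(o)[:,:,::-1])
```

```text
[ 0.51072256 -0.215229    0.2127112 ] [ 0.53035694  0.36255895 -1.91106829] 0.01710946831451684
scene 186 198
side 280 222
```

View pics/m3.png

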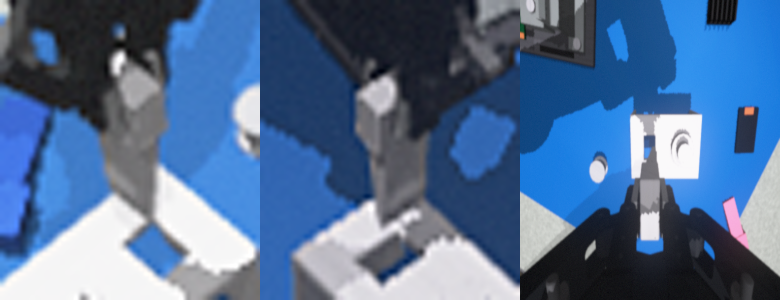

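The wedge is held and clear of the stand, but its taper side is still unclear. I'll move to a pose that shows both the blade and the clamp.

Call:
jog_arm:
  hand: [0.005,0.005,0.005,0.005,0.005]
  travel:
    - [0.01,0.03,0.02]
    - [0.015,0.045,0.017]
    - [0.015,0.045,0]
    - [0.01,0.025,0]
    - [0,0,0]
  yaw: [0,0,0,0,0]

```text
time_s: 4.78
position: [0.5602, -0.0684, 0.2459]
tool_rot: [[0.887, 0.461, -0.003], [0.461, -0.887, 0.001], [-0.002, -0.002, -1.0]]
ft_force: [-0.3, -0.7, -1.2]
grip_width: 0.0175
gripper_force: 39.3
```

Run:
```python
from h import *
s,im=shot('wrist','w4'); np.save('s4.npy',s,allow_pickle=True); print(s['position'],s['tool_rot'][:2],s['ft_force'])
C=cam('wrist',s);R=np.array(s['tool_rot']);p=np.array(s['position'])
for n,o in(('headtop',[0,0,-.01]),('pt+6.5',[0,.0065,.09]),('pt-6.5',[0,-.0065,.09])): print(n,proj(C,p+R@o))
cv2.imwrite('pics/w4a.png',cv2.resize(im[0:200,90:350],(780,600),interpolation=cv2.INTER_CUBIC)[:,:,::-1])
```

```text
[ 0.56018592 -0.06837557  0.24591346] [[ 0.88724604  0.4612895  -0.00254093]
 [ 0.46129297 -0.88724734  0.00097401]] [-0.31892916 -0.65441864 -1.17491106]
headtop [255.675512   267.80709425]
pt+6.5 [263.56471212 202.774768  ]
pt-6.5 [247.25963661 202.78192861]
```

View pics/w4a.png

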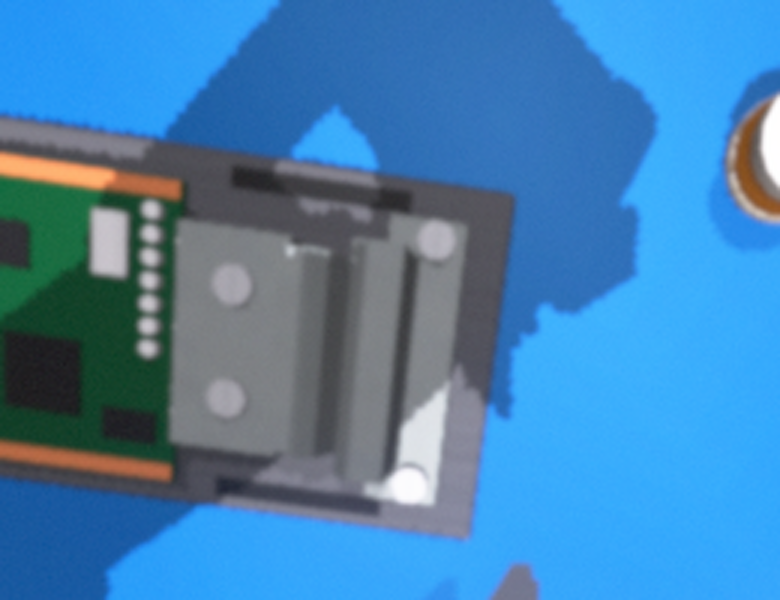

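The view shows the clamp's right end, with plate corners near (514,195) and (468,538). The jaw top ends at x≈297, the slot gap is at x≈300–352 and the end stop top at x≈355–400. I'll zoom on the slot and the blade.

Run:
```python
from h import *
im=cv2.imread('pics/w4.png')
a=im[70:165,175:235]; b=im[175:290,215:290]
g=lambda x,w,h:cv2.resize(np.clip((x/255.)**.7*255,0,255).astype(np.uint8),(w,h),interpolation=cv2.INTER_LINEAR)
cv2.imwrite('pics/m4.png',np.hstack([g(a,379,600),g(b,391,600)]))
for r in(90,115,140): print(r,im[r,180:232,2].tolist())
```

```text
90 [126, 127, 129, 125, 127, 129, 129, 129, 127, 124, 118, 109, 103, 100, 100, 98, 98, 97, 92, 84, 76, 72, 74, 74, 72, 72, 80, 89, 94, 97, 101, 111, 122, 124, 128, 127, 127, 127, 128, 127, 127, 125, 124, 111, 91, 71, 62, 64, 74, 100, 121, 128]
115 [127, 126, 124, 124, 125, 124, 124, 122, 118, 108, 105, 101, 101, 101, 98, 99, 93, 84, 74, 71, 71, 72, 73, 77, 83, 93, 98, 100, 105, 115, 125, 128, 128, 128, 128, 127, 126, 128, 125, 125, 121, 101, 77, 63, 64, 70, 95, 118, 130, 131, 132, 130]
140 [125, 124, 124, 122, 123, 122, 116, 108, 103, 101, 102, 100, 100, 99, 93, 87, 76, 72, 74, 73, 72, 78, 85, 95, 98, 102, 106, 116, 121, 125, 125, 125, 124, 124, 126, 125, 125, 121, 110, 87, 73, 64, 73, 94, 132, 167, 191, 206, 218, 220, 222, 223]
```

View pics/m4.png

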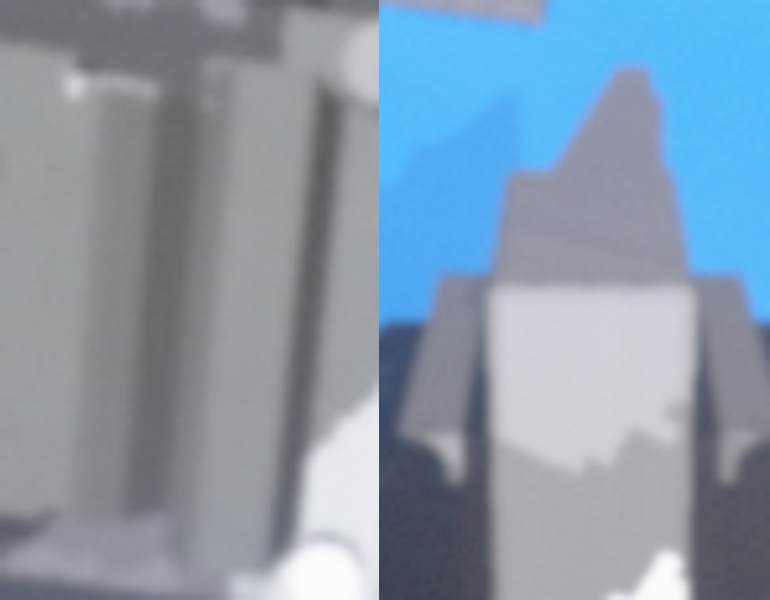

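The right half shows the blade's upright face on the image right and the slope on the left, so wedge +y points toward the board and the wedge's yaw suits the clamp as it is. The left half shows the mouth edges at columns 188.6 and 209 in row 115, and the jaw spanning rows 83–152.

Run:
```python
from h import *
s=np.load('s4.npy',allow_pickle=True).item(); C=cam('wrist',s);R=np.array(s['tool_rot']);p=np.array(s['position'])
J=[ray(C,(u,v),.074) for u,v in((190.5,90),(188.6,115),(186.4,140))]
E=[ray(C,(u,v),.074) for u,v in((211.2,90),(209,115),(206.7,140))]
ang=[]
for L in(J,E): d=L[0]-L[2]; ang.append(np.degrees(np.arctan2(d[1],d[0])))
print('yaw edges',ang)
for z in(.01,.015,.02,.025):
    a,b=ray(C,(90+514/3,195/3),z),ray(C,(90+468/3,538/3),z);d=a-b;print(z,np.linalg.norm(d),np.degrees(np.arctan2(d[1],d[0])),(a+b)/2)
th=np.radians(np.mean(ang)); ex=np.array([np.cos(th),np.sin(th),0]);ey=np.array([-ex[1],ex[0],0])
top,bot=ray(C,(175+87/6.316,70+82/6.316),.074),ray(C,(175+70/6.316,70+517/6.316),.074)
print('len',np.linalg.norm(top-bot),'x mid',(top+bot)@ex/2, 'width',[(j-e)@ey for j,e in zip(J,E)])
m=(np.mean(J,0)@ey+np.mean(E,0)@ey)/2; xm=(top+bot)@ex/2
slot=ex*xm+ey*m; print('slot',slot,'stop edge y rel',np.mean(E,0)@ey-m)
t=ray(C,(263.7,188.4),p[2]-.09); print('tip in tool',R.T@(t-p)); h=ray(C,(215+(592-379)/5.213,229.6),p[2]+.01);print('head front edge in tool',R.T@(h-p))
print('tool yaw',np.degrees(np.arctan2(R[1,0],R[0,0])),s['time_s'])
```

```text
yaw edges [np.float64(19.0153037638786), np.float64(19.63996093381784)]
0.01 0.1388672515339423 19.499587870043797 [ 0.60750452 -0.04043445  0.01      ]
0.015 0.1369494744198237 19.499587870043797 [ 0.60768003 -0.04038937  0.015     ]
0.02 0.13503169730570508 19.499587870043793 [ 0.60785554 -0.04034429  0.02      ]
0.025 0.13311392019158644 19.499587870043783 [ 0.60803105 -0.04029922  0.025     ]
len 0.0678818219965179 x mid 0.5592550081359839 width [np.float64(0.020274545937038688), np.float64(0.020436773386560192), np.float64(0.020811661505229482)]
slot [0.58843908 0.01202377 0.        ] stop edge y rel -0.010253830138138048
tip in tool [0.01184047 0.00651579 0.08996569]
head front edge in tool [ 1.88297019e-02  7.81670674e-05 -1.00341865e-02]
tool yaw 27.470620440264014 4.775
```

Call:
jog_arm:
  hand: [0.005,0.005,0.005,0.005,0.005]
  travel:
    - [0.01,0.03,0]
    - [0.01,0.035,0]
    - [0.0074,0.022,-0.02]
    - [0,0,-0.036]
    - [0,0,0]
  yaw: [-0.05,-0.05,-0.041,0,0]

```text
time_s: 5.45
position: [0.5863, 0.0162, 0.1886]
tool_rot: [[0.944, 0.329, -0.007], [0.329, -0.944, 0.001], [-0.006, -0.003, -1.0]]
ft_force: [-0.0, -0.7, 0.0]
grip_width: 0.0175
gripper_force: 39.3
```

Call:
jog_arm:
  hand: [0.005,0.005,0.005,0.005,0.005]
  travel:
    - [0,0,0]
    - [0,0,0]
    - [0,0,0]
    - [0,0,0]
    - [0,0,0]
  yaw: [0,0,0,0,0]

```text
time_s: 6.08
position: [0.5876, 0.0171, 0.1915]
tool_rot: [[0.944, 0.33, 0.0], [0.33, -0.944, -0.0], [0.0, 0.0, -1.0]]
ft_force: [0.4, -0.3, -1.0]
grip_width: 0.0172
gripper_force: 39.3
```

Run:
```python
from h import *
s,im=shot('wrist','w5'); C=cam('wrist',s);R=np.array(s['tool_rot']);p=np.array(s['position'])
print(p,np.degrees(np.arctan2(R[1,0],R[0,0])),s['ft_force'])
o=p+R@[-.0015,.0065,.09]; print('origin',o,'err',R.T@(np.array([.5884,.0120,.074])-o))
c=im[95:245,190:330]; cv2.imwrite('pics/w5c.png',cv2.resize((( c/255.)**.7*255).astype(np.uint8),(560,600))[:,:,::-1])
```

```text
[0.58763083 0.01706127 0.19149438] 19.242180689319373 [ 0.39049112 -0.25502484 -0.95677489]
origin [0.58837793 0.01042576 0.10149487] err [ 0.00053398 -0.00148238  0.0274948 ]
```

View pics/w5c.png

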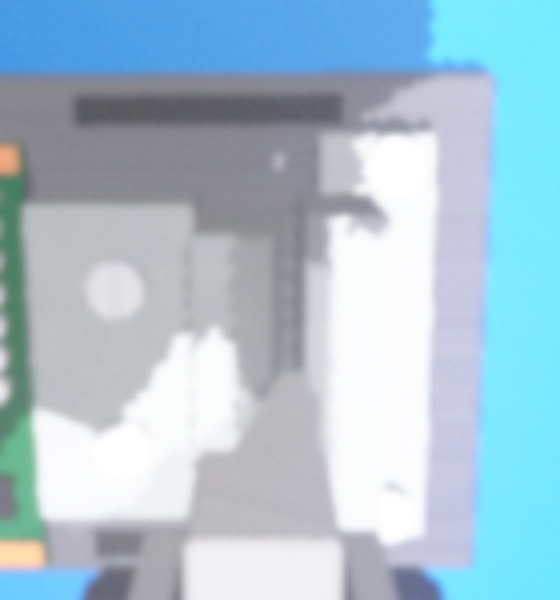

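The tip is at about (293,372) and points into the dark slot gap at x≈275–300. The jaw edges at 193, 235 and 272 need a height check, so I'll triangulate them between the two views.

Run:
```python
from h import *
s5=env.observe(); s4=np.load('s4.npy',allow_pickle=True).item()
th=np.radians(19.4); ey=np.array([-np.sin(th),np.cos(th),0]);S=np.array([.5884,.0120,.074])
im=cv2.imread('pics/w5.png');print(im[165,225:300,2].tolist())
C4=cam('wrist',s4);C5=cam('wrist',s5)
for n,C,r,us in(('v4',C4,105,(189.3,197.8,205.2,210,222.6)),('v5',C5,165,(238,249,258,264.5,271))):
    for u in us: print(n,u,[((ray(C,(u,r),z)-S)@ey*1000).round(1) for z in(.04,.055,.064,.068,.074,.08)])
```

```text
[188, 168, 165, 168, 169, 170, 170, 169, 169, 167, 158, 146, 149, 160, 167, 167, 167, 166, 167, 167, 166, 163, 153, 142, 140, 141, 141, 139, 140, 138, 139, 137, 129, 117, 110, 111, 114, 114, 107, 102, 117, 150, 180, 191, 194, 194, 202, 218, 234, 246, 248, 249, 249, 250, 250, 249, 249, 249, 249, 249, 249, 250, 250, 250, 251, 251, 251, 251, 251, 251, 251, 248, 237, 201, 181]
v4 189.3 [np.float64(17.8), np.float64(14.5), np.float64(12.4), np.float64(11.5), np.float64(10.2), np.float64(8.8)]
v4 197.8 [np.float64(8.4), np.float64(5.5), np.float64(3.7), np.float64(2.9), np.float64(1.7), np.float64(0.6)]
v4 205.2 [np.float64(0.3), np.float64(-2.3), np.float64(-3.9), np.float64(-4.6), np.float64(-5.6), np.float64(-6.6)]
v4 210 [np.float64(-5.1), np.float64(-7.4), np.float64(-8.8), np.float64(-9.4), np.float64(-10.4), np.float64(-11.3)]
v4 222.6 [np.float64(-19.0), np.float64(-20.7), np.float64(-21.7), np.float64(-22.2), np.float64(-22.9), np.float64(-23.6)]
v5 238 [np.float64(22.0), np.float64(21.1), np.float64(20.6), np.float64(20.3), np.float64(19.9), np.float64(19.6)]
v5 249 [np.float64(11.2), np.float64(10.8), np.float64(10.6), np.float64(10.5), np.float64(10.4), np.float64(10.3)]
v5 258 [np.float64(2.3), np.float64(2.4), np.float64(2.5), np.float64(2.6), np.float64(2.6), np.float64(2.7)]
v5 264.5 [np.float64(-4.1), np.float64(-3.6), np.float64(-3.3), np.float64(-3.2), np.float64(-3.0), np.float64(-2.8)]
v5 271 [np.float64(-10.6), np.float64(-9.7), np.float64(-9.2), np.float64(-9.0), np.float64(-8.6), np.float64(-8.3)]
```

The two views agree: the mouth edges are at +10.3 and −9.5 mm, and the throat runs from +2.7 to −3.7 mm. The slot point is good to about 1 mm. I'll shift 1 mm toward +y and lower.

Call:
jog_arm:
  hand: [0.005,0.005,0.005,0.005,0.005]
  travel:
    - [-0.0003,0.001,-0.01]
    - [0,0,-0.012]
    - [0,0,-0.005]
    - [0,0,0]
    - [0,0,0]
  yaw: [0.003,0,0,0,0]

```text
time_s: 6.75
position: [0.5875, 0.018, 0.1646]
tool_rot: [[0.943, 0.332, 0.001], [0.332, -0.943, -0.0], [0.001, 0.0, -1.0]]
ft_force: [-0.7, -0.3, -1.4]
grip_width: 0.0174
gripper_force: 39.3
```

Call:
jog_arm:
  hand: [0.005,0.005,0.005,0.005,0.005]
  travel:
    - [0,0,-0.002]
    - [0,0,-0.002]
    - [0,0,-0.002]
    - [0,0,-0.002]
    - [0,0,-0.001]
  yaw: [0,0,0,0,0]

```text
time_s: 7.38
position: [0.5873, 0.0181, 0.1551]
tool_rot: [[0.943, 0.332, -0.0], [0.332, -0.943, 0.0], [-0.0, -0.0, -1.0]]
ft_force: [-0.6, 0.2, -1.2]
grip_width: 0.0173
gripper_force: 39.3
```

Call:
jog_arm:
  hand: [0.005,0.005,0.005,0.005,0.005]
  travel:
    - [0,0,-0.002]
    - [0,0,-0.002]
    - [0,0,-0.002]
    - [0,0,-0.001]
    - [0,0,0]
  yaw: [0,0,0,0,0]

```text
time_s: 8.0
position: [0.5873, 0.018, 0.1482]
tool_rot: [[0.943, 0.332, 0.0], [0.332, -0.943, -0.0], [-0.0, 0.0, -1.0]]
ft_force: [0.9, -0.6, -1.2]
grip_width: 0.0173
gripper_force: 39.5
```

Call:
jog_arm:
  hand: [0.005,0.005,0.005,0.005,0.005]
  travel:
    - [0,0,-0.002]
    - [0,0,-0.002]
    - [0,0,-0.002]
    - [0,0,-0.001]
    - [0,0,0]
  yaw: [0,0,0,0,0]

```text
time_s: 8.62
position: [0.5874, 0.0179, 0.1412]
tool_rot: [[0.943, 0.332, 0.0], [0.332, -0.943, -0.0], [0.0, 0.0, -1.0]]
ft_force: [0.6, -3.4, -0.1]
grip_width: 0.0171
gripper_force: 39.4
```

Call:
jog_arm:
  hand: [0.005,0.005,0.005,0.005,0.005]
  travel:
    - [0.0002,-0.0005,0]
    - [0.0001,-0.0004,0]
    - [0,0,0]
    - [0,0,0]
    - [0,0,0]
  yaw: [0,0,0,0,0]

```text
time_s: 9.25
position: [0.5875, 0.0173, 0.1413]
tool_rot: [[0.943, 0.332, -0.0], [0.332, -0.943, 0.0], [-0.0, -0.0, -1.0]]
ft_force: [0.2, -0.2, -0.8]
grip_width: 0.0172
gripper_force: 39.4
```

Call:
jog_arm:
  hand: [0.005,0.005,0.005,0.005,0.005]
  travel:
    - [0.0002,-0.0005,0]
    - [0.0001,-0.0004,0]
    - [0,0,0]
    - [0,0,0]
    - [0,0,0]
  yaw: [0,0,0,0,0]

```text
time_s: 9.88
position: [0.5879, 0.0163, 0.1413]
tool_rot: [[0.943, 0.332, -0.0], [0.332, -0.943, 0.0], [-0.0, -0.0, -1.0]]
ft_force: [-0.3, 0.9, -1.6]
grip_width: 0.0176
gripper_force: 39.5
```

Call:
jog_arm:
  hand: [0.005,0.005,0.005,0.005,0.005]
  travel:
    - [0.0002,-0.0005,0]
    - [0.0001,-0.0004,0]
    - [0,0,0]
    - [0,0,0]
    - [0,0,0]
  yaw: [0,0,0,0,0]

```text
time_s: 10.5
position: [0.588, 0.0159, 0.1414]
tool_rot: [[0.943, 0.332, -0.0], [0.332, -0.943, 0.001], [0.0, -0.001, -1.0]]
ft_force: [-1.2, 4.5, 0.3]
grip_width: 0.0171
gripper_force: 39.8
```

The blade is touching the end stop. I'll back off slightly and lower by feel.

Call:
jog_arm:
  hand: [0.005,0.005,0.005,0.005,0.005]
  travel:
    - [-0.0001,0.0004,0]
    - [0,0,-0.0015]
    - [0,0,-0.0015]
    - [0,0,-0.001]
    - [0,0,0]
  yaw: [0,0,0,0,0]

```text
time_s: 11.12
position: [0.5879, 0.016, 0.1371]
tool_rot: [[0.943, 0.332, -0.001], [0.332, -0.943, 0.001], [-0.0, -0.001, -1.0]]
ft_force: [-1.7, 4.9, 0.4]
grip_width: 0.0174
gripper_force: 39.7
```

Call:
jog_arm:
  hand: [0.005,0.005,0.005,0.005,0.005]
  travel:
    - [0,0,-0.001]
    - [0,0,-0.001]
    - [0,0,-0.001]
    - [0,0,0]
    - [0,0,0]
  yaw: [0,0,0,0,0]

```text
time_s: 11.75
position: [0.5879, 0.016, 0.1341]
tool_rot: [[0.943, 0.332, -0.001], [0.332, -0.943, 0.001], [-0.0, -0.001, -1.0]]
ft_force: [-2.2, 4.7, -0.2]
grip_width: 0.0175
gripper_force: 39.8
```

Call:
jog_arm:
  hand: [0.005,0.005,0.005,0.005,0.005]
  travel:
    - [-0.0001,0.0003,0]
    - [0,0,-0.001]
    - [0,0,-0.001]
    - [0,0,-0.001]
    - [0,0,0]
  yaw: [0,0,0,0,0]

```text
time_s: 12.38
position: [0.5882, 0.0163, 0.1323]
tool_rot: [[0.943, 0.333, 0.001], [0.333, -0.943, 0.0], [0.001, 0.0, -1.0]]
ft_force: [-3.3, 6.3, 7.2]
grip_width: 0.0173
gripper_force: 40.8
```

Call:
jog_arm:
  hand: [0.005,0.005,0.005,0.005,0.005]
  travel:
    - [0,0,-0.001]
    - [0,0,-0.001]
    - [0,0,-0.0005]
    - [0,0,0]
    - [0,0,0]
  yaw: [0,0,0,0,0]

```text
time_s: 13.0
position: [0.5885, 0.0164, 0.1308]
tool_rot: [[0.943, 0.333, 0.003], [0.333, -0.943, 0.0], [0.003, 0.001, -1.0]]
ft_force: [-5.3, 7.1, 13.7]
grip_width: 0.0173
gripper_force: 41.8
```

The wedge started to tighten, with about 14 N of downward push. That's inside the limit, so I'll release it here.

Call:
jog_arm:
  hand: [0.02,0.025,0.03,0.03,0.03]
  travel:
    - [0,0,0]
    - [0,0,0]
    - [0,0,0]
    - [0,0,0]
    - [0,0,0]
  yaw: [0,0,0,0,0]

```text
time_s: 13.62
position: [0.588, 0.016, 0.1287]
tool_rot: [[0.943, 0.332, -0.0], [0.332, -0.943, -0.0], [-0.0, 0.0, -1.0]]
ft_force: [-0.3, 0.4, -0.5]
grip_width: 0.03
gripper_force: 0.0
```

Call:
jog_arm:
  hand: [0.032,0.032,0.032,0.032,0.0]
  travel:
    - [0,0,0.01]
    - [0,0,0.02]
    - [0,0,0.015]
    - [0,0,0]
    - [0,0,0]
  yaw: [0,0,0,0,0]

```text
time_s: 14.25
position: [0.5877, 0.0161, 0.1733]
tool_rot: [[0.943, 0.332, -0.001], [0.332, -0.943, 0.0], [-0.001, -0.0, -1.0]]
ft_force: [1.0, -0.7, -0.9]
grip_width: 0.015
gripper_force: 0.0
```

Call:
jog_arm:
  hand: [0.0,0.0,0.0,0.0,0.0]
  travel:
    - [0,0,0]
    - [0,0,0]
    - [0,0,0]
    - [0,0,0]
    - [0,0,0]
  yaw: [0,0,0,0,0]

```text
time_s: 14.88
position: [0.588, 0.016, 0.1738]
tool_rot: [[0.943, 0.332, 0.0], [0.332, -0.943, -0.0], [0.0, 0.0, -1.0]]
ft_force: [0.8, 0.3, -1.2]
grip_width: 0.0
gripper_force: 0.0
```

Run:
```python
from h import *
s,im=shot('wrist','w6');o=[cv2.resize(im[95:345,130:380],(400,400))]
print(s['position'],s['ft_force'],s['grip_width'])
s,im=shot('scene','sc6');u,v=proj(cam('scene'),[.588,.016,.09]).astype(int);o.append(cv2.resize(im[v-40:v+40,u-40:u+40],(400,400),interpolation=cv2.INTER_CUBIC))
cv2.imwrite('pics/m6.png',np.hstack(o)[:,:,::-1])
```

```text
[0.58803234 0.01604503 0.17381975] [ 0.84829435  0.25472297 -1.22610554] 1.1232413701506822e-05
```

View pics/m6.png

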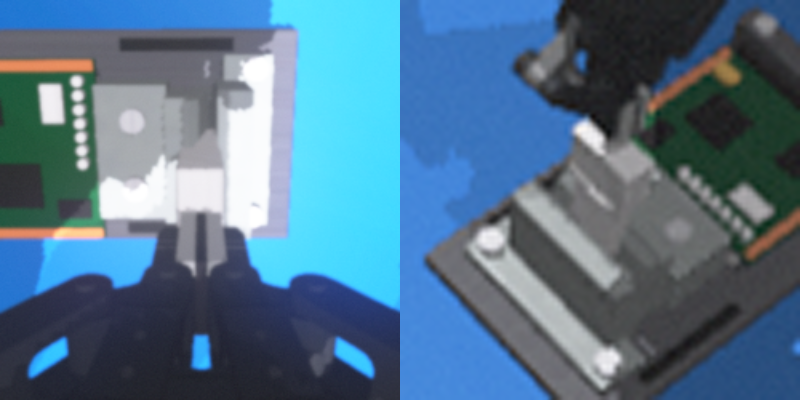

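The wedge stands upright in the slot and the closed fingertips are directly above its head (left half, about (200,185)). Now I'll press gently.

Call:
jog_arm:
  hand: [0.0,0.0,0.0,0.0,0.0]
  travel:
    - [0,0,-0.006]
    - [0,0,-0.004]
    - [0,0,-0.002]
    - [0,0,-0.001]
    - [0,0,0]
  yaw: [0,0,0,0,0]

```text
time_s: 15.6
position: [0.588, 0.0161, 0.1608]
tool_rot: [[0.943, 0.332, 0.0], [0.332, -0.943, 0.0], [0.0, -0.0, -1.0]]
ft_force: [0.4, 0.2, 0.4]
grip_width: 0.0002
gripper_force: 0.0
```

Call:
jog_arm:
  hand: [0.0,0.0,0.0,0.0,0.0]
  travel:
    - [0,0,-0.001]
    - [0,0,-0.001]
    - [0,0,-0.0005]
    - [0,0,0]
    - [0,0,0]
  yaw: [0,0,0,0,0]

```text
time_s: 16.23
position: [0.5881, 0.016, 0.1584]
tool_rot: [[0.943, 0.332, 0.0], [0.332, -0.943, -0.0], [0.0, 0.0, -1.0]]
ft_force: [0.2, 0.5, -0.4]
grip_width: 0.0
gripper_force: 0.0
```

Call:
jog_arm:
  hand: [0.0,0.0,0.0,0.0,0.0]
  travel:
    - [0,0,-0.0005]
    - [0,0,-0.0005]
    - [0,0,-0.0005]
    - [0,0,0]
    - [0,0,0]
  yaw: [0,0,0,0,0]

```text
time_s: 16.85
position: [0.5884, 0.0161, 0.1578]
tool_rot: [[0.943, 0.332, 0.002], [0.332, -0.943, -0.0], [0.002, 0.001, -1.0]]
ft_force: [-0.2, 0.4, 7.2]
grip_width: -0.0
gripper_force: 3.6
```

Call:
jog_arm:
  hand: [0.0,0.0,0.0,0.0,0.0]
  travel:
    - [0,0,-0.0005]
    - [0,0,-0.0005]
    - [0,0,0]
    - [0,0,0]
    - [0,0,0]
  yaw: [0,0,0,0,0]

```text
time_s: 17.48
position: [0.5887, 0.0162, 0.1576]
tool_rot: [[0.943, 0.332, 0.003], [0.332, -0.943, -0.0], [0.003, 0.001, -1.0]]
ft_force: [-2.1, 1.4, 11.5]
grip_width: -0.0002
gripper_force: 5.9
```

Call:
jog_arm:
  hand: [0.0,0.0,0.0,0.0,0.0]
  travel:
    - [0,0,-0.0005]
    - [0,0,-0.0002]
    - [0,0,0]
    - [0,0,0]
    - [0,0,0]
  yaw: [0,0,0,0,0]

```text
time_s: 18.1
position: [0.5889, 0.0162, 0.1574]
tool_rot: [[0.943, 0.332, 0.004], [0.332, -0.943, -0.0], [0.004, 0.002, -1.0]]
ft_force: [-2.8, 1.0, 13.9]
grip_width: -0.0001
gripper_force: 7.2
```

Call:
jog_arm:
  hand: [0.0,0.0,0.0,0.0,0.0]
  travel:
    - [0,0,-0.0004]
    - [0,0,0]
    - [0,0,0]
    - [0,0,0]
    - [0,0,0]
  yaw: [0,0,0,0,0]

```text
time_s: 18.73
position: [0.589, 0.0163, 0.1571]
tool_rot: [[0.943, 0.333, 0.005], [0.333, -0.943, -0.0], [0.004, 0.002, -1.0]]
ft_force: [-1.9, 2.0, 14.3]
grip_width: 0.0002
gripper_force: 7.5
```

That's about 15 N and the wedge is holding. I'll lift off gently and check.

Call:
jog_arm:
  hand: [0.0,0.0,0.0,0.0,0.0]
  travel:
    - [0,0,0.001]
    - [0,0,0.002]
    - [0,0,0.01]
    - [0,0,0.03]
    - [0,0,0.03]
  yaw: [0,0,0,0,0]

```text
time_s: 19.35
position: [0.5879, 0.016, 0.2288]
tool_rot: [[0.943, 0.332, -0.001], [0.332, -0.943, 0.0], [-0.0, -0.0, -1.0]]
ft_force: [0.5, 0.4, 0.8]
grip_width: -0.0001
gripper_force: 0.0
```

Call:
jog_arm:
  hand: [0.0,0.0,0.0,0.0,0.0]
  travel:
    - [-0.01,0,0.03]
    - [0,0,0]
    - [0,0,0]
    - [0,0,0]
    - [0,0,0]
  yaw: [0,0,0,0,0]

```text
time_s: 19.98
position: [0.578, 0.016, 0.2569]
tool_rot: [[0.943, 0.332, -0.001], [0.332, -0.943, 0.0], [-0.001, -0.001, -1.0]]
ft_force: [-0.5, -0.5, -0.2]
grip_width: 0.0002
gripper_force: 0.0
```

Run:
```python
from h import *
s,im=shot('scene','sc7');a=cv2.imread('pics/sc6.png')[:,:,::-1]
u,v=proj(cam('scene'),[.588,.016,.09]).astype(int)
# wedge/clamp region change between before-press and now, lower part free of the arm
d=np.abs(im.astype(int)-a).max(2)[v-5:v+45,u-45:u+45]; print((d>60).mean(),s['ft_force'],s['time_s'])
print('head top px',proj(cam('scene'),[.588,.016,.14]))
cv2.imwrite('pics/m7.png',np.hstack([cv2.resize(x[v-40:v+40,u-40:u+40],(400,400),interpolation=cv2.INTER_CUBIC) for x in(a,im)])[:,:,::-1])
```

```text
0.02022222222222222 [-0.48755004 -0.5067945  -0.18282445] 19.975
head top px [288.21563932 202.65585813]
```

```bash
python3 -c "
from rig import env
print(env.close_job())"
```

```text
the job is handed in; nothing more can be done
None
```

The job is handed in: the wedge stands in the clamp slot, let go and pressed to about 15 N, and it held at that force. Going by the roughly 1.5 N push per 1 N squeeze given, the board should be held with about 10 N, but the squeeze was not measured directly.

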